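Pack the drop-front lunch box in layers

TASK

Pack the lunch box in layers. First push the flat carton that lies on its open front flap all the way into the box, up against the back wall; then fold the hinged divider down until it lies flat over the carton; last, stand the small carton upright on top of the divider, inside the box. Leave the jar, the mug and the apple alone.

Things in the scene. Friction and masses are not known exactly. Their poses are not given: they have to be found in the camera images.
- lunch_box: Green lunch box, fixed to the worktop, open at the top and the front (-x). Outside 130 (x) x 220 (y) x 95 mm high; floor and walls 4 mm thick; inner width 212 mm; back wall's inner face at x = +61 mm. Origin: centre of the underside, x to the back, z up. Its lowered front wall lies as a flap (x = -65 to -160 mm, 214 mm wide) on the worktop, its top level with the inner floor at z = 4 mm.
- divider_hinge (a point): Middle of the divider's hinge axis, fixed in the lunch box at x = +58, y = 0, z = 46.5 mm; the axis is along the box's y.
- divider (a joint): Angle of the white divider plate about its hinge: 0 = lying flat (lower stop; its top face then 48 mm above the worktop), 1.57 = standing upright, more = leaning over the back wall (stop at 1.8). A stiff hinge: it stays where it is left and takes about 1 to 2 N at its free edge to move.
- divider_edge (a point): Middle of the divider's free edge, 118 mm from the hinge axis. The divider is a 3 mm plate, 206 mm wide. Along this edge a lip hangs 20 mm down when the plate is flat (pointing to the front when upright); it closes in front of the flat carton, so the divider cannot come down on a carton that sticks out.
- flat_carton: Brown snack carton lying flat: 95 mm deep, 172 mm wide, 35 mm thick, 0.12 kg. Its own y is its 172 mm length; its own z is the 95 mm depth direction, level, roughly towards the back wall; its own x is vertical. Origin: middle of its front long edge face.
- flat_carton_mid (a point): Middle of the flat carton (47 mm from its front and back faces, 17 mm above its underside), axes as the carton's.
- small_carton: Small white, blue and orange carton, 33 (x) x 96 (y) mm, standing upright; firm up to 48 mm, a thin top ridge to 57 mm; 30 g. Origin: centre of its underside, z up. Stands on the worktop left or right of the lunch box.
- jam_jar: Bystander: round jam jar with a green lid, diameter 70, height 85 mm; origin at the centre of its underside. It stands on the other side of the lunch box from the small carton.
- green_mug: Bystander: green mug 87 x 117 x 91 mm with handle; origin at the centre of its underside.
- apple: Bystander: green apple 75 mm wide, 68 mm high; origin at its underside.
Not all that is in view belongs to the job. There is more than one size of the small_carton; the one meant has the size given above.

How it is judged:
By the outcome, as a careful person would: the job done as asked, in the order asked, and still so for the second after the job is handed in, with the robot touching nothing.
It also fails if it takes over 61 s, if anything falls off the work surface, if the arm or the gripper's body presses on something with over 40 N, if the wrist force passes 120 N, or if a joint passes its speed limit or range.

ROBOT

A 7-joint arm with a two-finger parallel gripper is mounted at the origin on a cart in front of the work surface, level with it; the furniture and walls round the work are solid. World frame = base frame: x ahead of the robot, y to its left, z up, the work surface at z = 0. Lengths are in m, angles in rad, forces in N, time in s.
With the tool pointing down it reaches from about 0.35 to 0.9 m from the base axis. Payload 8.1 kg.
Tool frame: the origin (TCP) lies midway between the tips of the shut fingers; the grasp point (between the pads) lies robot.grasp_offset behind it (robot.grasp_offset is the distance from the TCP to the grasp point, in m); z points along the fingers, y is the line along which they close (so a half turn about z gives the same grasp; the last joint's range is limited). The gripper opens to 92 mm and grips with 3 to 60 N. Pads are 19 mm wide; open, the fingers measure 130 mm over their backs; the gripper's body (75 mm by 190 mm) begins 47 mm behind the grasp point.
Start: joints at [1.016, 0.434, 0.025, 1.573, -0.012, 1.134, -0.075], TCP at [0.273, -0.562, 0.227] pointing down, gripper open.
Joint ranges: [-2.62, 2.62], [-0.44, 2.09], [-1.27, 1.32], [0.08, 2.57], [-1.32, 4.46], [0.12, 2], [-2.74, 2.74]. Speed limits (rad/s): [2.22, 2.22, 3.01, 3.01, 3.14, 3.14, 3.14].

INTERFACE

Orientations are given as a unit quaternion [x, y, z, w].
In Python, from bench import robot gives the robot as it stands. The module is installed in compiled form; this text tells all that it offers.
- The arm moves only by the tool apply_moves, never from a script. Its argument "steps" is a list of rows, each a list of 4 numbers: the shift along the tool's x, y, z in m, then the turn about the tool's z in rad. In form: [[dx, dy, dz, spin], ...]. A call has 1 to 5 rows; each row is the pose to reach, as a shift and turn from the pose commanded when the call began, along the tool's axes at that moment; what a row does not reach only later rows make up. A row lasts 1/8 s, in which the tool goes at most 62.5 mm and 10.7 degrees, less where a joint would pass 70% of its speed; a pose out of reach is approached as far as the arm can. A call with a gripper value outside its range is refused whole. "gripper" is the finger opening in m, from 0 to 0.0918, set as the call begins (left out, the last holds). The fingers move at their own pace and stop on an object; "squeeze" is the grip in N (left out, the last holds). Time passes only in rows, so rows that repeat a pose let the fingers close. It gives the time, the measured TCP pose, the force, the opening and the grip force at its end, in the units of the state.
- robot.get_state(): the state, without advancing time (a new reading comes with each control period).
- robot.snapshot(name): name is "side" or "top" or "wrist"; returns the picture (420x560x3 uint8, red, green, blue); there is no depth.
- robot.calibration(name): a dict with "intrinsics" (3x3 intrinsics, pixels), "R" (3x3) and "t" (3): a world point X has camera coordinates R X + t; the wrist camera has in their place "hand_eye" (4x4, takes a point from camera to tool coordinates, whose origin is the TCP and whose axes are the flange's). Camera axes: x right, y down, z forward; pixel columns grow to the right and rows downward; lengths in m; the calibration is good to about 2 mm. The wrist camera is an equidistant fisheye: a pixel r from the principal point sees the ray r / f radians off the axis. A picture is of the moment at which its call begins: read the wrist's pose just before it. calibration takes no time and is no camera call.
- robot.hand_in(): hands the job in; it is judged then, once.
The state is a dict: "time": time; "q": joint angles; "qd": joint speeds; "joint_torque": joint torques, N m; "tool_pos": TCP position; "eef_rot": TCP orientation; "wrist_force": force on the tool from outside, world axes, zero at the start; "torque": the same for the moment, N m; "grip_width": opening from 0.0 (shut) to 1.0 (fully open); "finger_force": force on a finger pad.
Only numpy, scipy, OpenCV 4.12 (cv2) and the standard library are available. Lean on these libraries where they do the work, as an engineer would, in place of code of your own. Each camera call takes 0.05 s, during which the arm holds its last target. There are 200 camera calls.

## Working session

There is one attempt and no reset: what is moved stays moved. The work goes in short steps, Python scripts to look and compute and a tool call to move; the robot and the scene stay as the last step left them, time stands still between calls to the robot, and variables do not carry over. Pictures are saved under pics/ and viewed, at most 10 in all, crops included, and the job is handed in when it is done.

Besides the shell and the picture viewer there is one more tool, called after "Request:" as a command line: name --pt "numbers of a row" for each row, then --argument value for the rest. apply_moves: Moves the arm, as the interface text tells. Its arguments: {"type":"object","properties":{"steps":{"type":"array"},"gripper":{"type":"number"},"squeeze":{"type":"number"}},"required":["steps"]}

```bash
mkdir -p pics
python3 - <<'E'
from bench import robot
import cv2,numpy as np
s=robot.get_state();print({k:np.round(v,3).tolist() for k,v in s.items()},robot.grasp_offset)
a=robot.snapshot("side");b=robot.snapshot("top")
for n,i in(("side",a),("top",b)):
    cv2.imwrite(f"pics/{n}0.png",i[...,::-1]);c=robot.calibration(n);print(n,{k:np.round(v,4).tolist() for k,v in c.items()})
c=robot.calibration("wrist");print({k:np.round(v,4).tolist() for k,v in c.items()})
E
```

```text
{'time': 0.0, 'q': [1.016, 0.435, 0.025, 1.574, -0.012, 1.134, -0.075], 'qd': [-0.001, 0.0, 0.0, 0.001, 0.001, 0.002, 0.001], 'joint_torque': [0.0, -66.785, 0.985, -31.445, -0.06, 0.043, 0.0], 'tool_pos': [0.273, -0.562, 0.226], 'eef_rot': [0.975, 0.224, -0.0, -0.001], 'wrist_force': [0.624, 0.138, -0.12], 'torque': [0.04, 0.013, -0.031], 'finger_force': 0.0, 'grip_width': 1.0} 0.0188
side {'intrinsics': [[479.0802, 0.0, 272.5852], [0.0, 479.0802, 209.8123], [0.0, 0.0, 1.0]], 'R': [[0.8567, -0.5156, 0.0146], [-0.1975, -0.354, -0.9141], [0.4765, 0.7803, -0.4051]], 't': [-0.5332, 0.1355, 1.1438]}
top {'intrinsics': [[534.5728, 0.0, 277.7396], [0.0, 534.5728, 213.4484], [0.0, 0.0, 1.0]], 'R': [[0.0156, -0.9999, 0.0052], [-0.9773, -0.0164, -0.2113], [0.2114, -0.0018, -0.9774]], 't': [-0.161, 0.5441, 1.2051]}
{'intrinsics': [[325.1923, 0.0, 275.0808], [0.0, 325.1923, 203.1971], [0.0, 0.0, 1.0]], 'hand_eye': [[-0.0006, -0.9567, -0.2911, 0.0799], [1.0, -0.0003, -0.0012, -0.0004], [0.001, -0.2911, 0.9567, -0.1574], [0.0, 0.0, 0.0, 1.0]]}
```

View pics/top0.png

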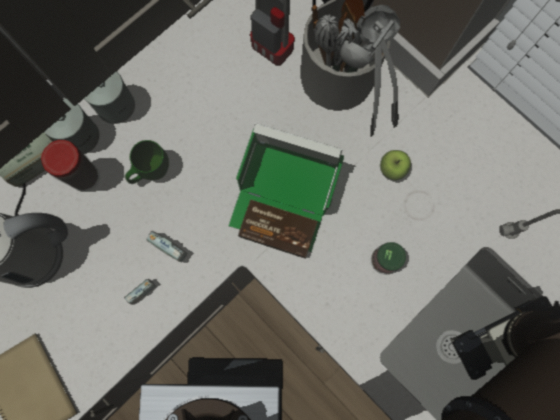

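View pics/side0.png

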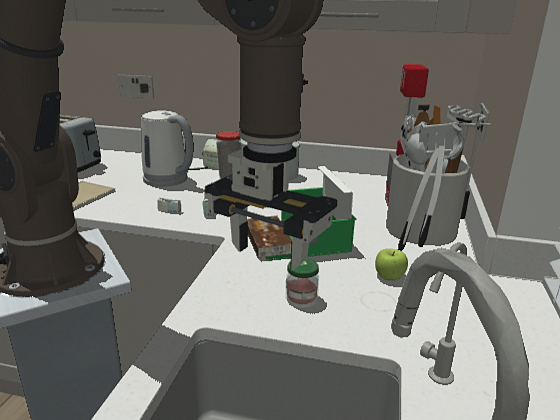

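Top view: box centre is about (290,180), flat carton about (278,228), and the divider stands at the back (297,145). The small-carton candidates are (166,245), larger, and (139,291), smaller. The jar is at (390,257), the mug at (148,162) and the apple at (396,165). Next is a close crop, and I'll project the pixels.

```bash
cat > h.py <<'E'
import numpy as np
from bench import robot
def ray(n,u,v,z):
    c=robot.calibration(n);K,R,t=(np.array(c[k]) for k in("intrinsics","R","t"))
    o=-R.T@t;d=R.T@np.linalg.inv(K)@[u,v,1];return o+d*(z-o[2])/d[2]
def proj(n,X):
    c=robot.calibration(n);K,R,t=(np.array(c[k]) for k in("intrinsics","R","t"))
    p=K@(R@np.asarray(X)+t);return p[:2]/p[2]
E
python3 - <<'E'
import cv2
a=cv2.imread("pics/top0.png")
cv2.imwrite("pics/crop.png",cv2.resize(a[118:308,115:355],(0,0),fx=3.12,fy=3.12,interpolation=cv2.INTER_CUBIC))
E
```

```text
(no output)
```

View pics/crop.png

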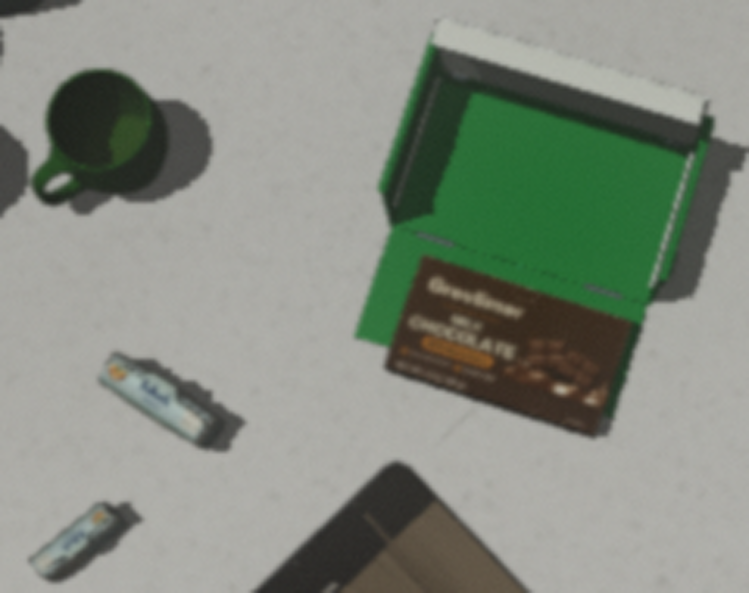

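Run:
```python
from h import *
from scipy.optimize import least_squares
f=lambda p:np.array(p)/3.12+[115,118]
M=[((-.16,.107,.004),(357,338)),((-.065,.107,.004),(392,228)),((-.065,.11,.095),(383,190)),((-.065,-.11,.095),(668,278)),((-.065,-.107,.004),(648,298)),((.061,-.106,.004),(692,156))]
T=lambda s,X:np.array([s[0]+np.cos(s[2])*X[0]-np.sin(s[2])*X[1],s[1]+np.sin(s[2])*X[0]+np.cos(s[2])*X[1],X[2]])
r=least_squares(lambda s:np.ravel([proj("top",T(s,X))-f(p) for X,p in M]),[.6,0,-.3],loss='soft_l1');s=r.x
print("box",s,r.fun.reshape(-1,2).round(1).tolist())
for n,p,z in [("fcBL",(418,257),.039),("fcBR",(640,320),.039),("fcFL",(388,358),.039),("fcFR",(602,424),.039),("fcFLb",(387,370),.004),("fcFRb",(600,436),.004),
 ("scA1",(98,378),.05),("scA2",(118,352),.05),("scA3",(195,446),.05),("scA4",(220,425),.05),("scB1",(30,562),.05),("scB2",(50,580),.05),("scB3",(95,505),.05),
 ("divL",(435,45),.164),("divR",(702,124),.164),("divLb",(440,18),.164),("divRb",(708,98),.164),("mug",(100,130),.091)]:
    w=ray("top",*f(p),z);c,sn=np.cos(s[2]),np.sin(s[2]);d=w[:2]-s[:2];print(n,w.round(3),"box:",np.round([c*d[0]+sn*d[1],-sn*d[0]+c*d[1]],3))
print("jar",ray("top",390,257,.085))
```

```text
box [ 0.64918054 -0.18052011 -0.27693599] [[-0.1, -0.2], [0.4, -0.8], [-0.4, 1.1], [-0.6, -0.4], [1.0, 1.1], [0.1, -0.4]]
fcBL [ 0.582 -0.082  0.039] box: [-0.092  0.076]
fcBR [ 0.535 -0.254  0.039] box: [-0.09  -0.102]
fcFL [ 0.502 -0.062  0.039] box: [-0.174  0.074]
fcFR [ 0.454 -0.225  0.039] box: [-0.175 -0.096]
fcFLb [ 0.499 -0.059  0.004] box: [-0.178  0.076]
fcFRb [ 0.45  -0.226  0.004] box: [-0.18  -0.098]
scA1 [0.481 0.156 0.05 ] box: [-0.253  0.278]
scA2 [0.502 0.142 0.05 ] box: [-0.23  0.27]
scA3 [0.431 0.08  0.05 ] box: [-0.281  0.191]
scA4 [0.447 0.062 0.05 ] box: [-0.261  0.178]
scB1 [0.344 0.197 0.05 ] box: [-0.397  0.279]
scB2 [0.331 0.181 0.05 ] box: [-0.405  0.261]
scB3 [0.386 0.152 0.05 ] box: [-0.344  0.248]
divL [ 0.708 -0.097  0.164] box: [0.034 0.097]
divR [ 0.652 -0.288  0.164] box: [ 0.032 -0.102]
divLb [ 0.729 -0.1    0.164] box: [0.055 0.099]
divRb [ 0.672 -0.292  0.164] box: [ 0.052 -0.101]
mug [0.664 0.157 0.091] box: [-0.078  0.329]
jar [ 0.44380433 -0.40912608  0.085     ]
```

A, with a length of about 95 mm, is the small_carton; B, at about 62 mm, is the decoy. Next: a helper for move numbers, then the approach.

```bash
cat >> h.py <<'E'
from scipy.spatial.transform import Rotation as Ro
B=np.array([.6492,-.1805]);BY=-.277
def b2w(x,y,z): c,s=np.cos(BY),np.sin(BY);return np.array([B[0]+c*x-s*y,B[1]+s*x+c*y,z])
def w2b(p): c,s=np.cos(BY),np.sin(BY);d=p[:2]-B;return np.array([c*d[0]+s*d[1],-s*d[0]+c*d[1],p[2]])
def go(w,yaw=None):
    s=robot.get_state();R=Ro.from_quat(s["eef_rot"]).as_matrix()
    y0=np.arctan2(R[1,0],R[0,0]);d=R.T@(np.array(w)-s["tool_pos"])
    print("t",round(s["time"],2),"delta",d.round(4),"spin",None if yaw is None else round((y0-yaw+np.pi)%(2*np.pi)-np.pi,3),"yaw",y0.round(3),"box",w2b(np.array(s["tool_pos"])).round(4),"F",np.round(s["wrist_force"],1),"q",np.round(s["q"],2))
E
python3 -c "
from h import *
go(b2w(-.215,-.005,.2),BY)"
```

```text
t 0.1 delta [ 0.3416 -0.3182  0.0264] spin 0.729 yaw 0.452 box [-0.2579 -0.4698  0.226 ] F [ 0.3 -0.1 -0.1] q [ 1.02  0.44  0.02  1.57 -0.01  1.13 -0.08]
```

Request:
apply_moves --pt "0.342 -0.318 0.026 0.729" --pt "0.342 -0.318 0.026 0.729" --pt "0.342 -0.318 0.026 0.729" --pt "0.342 -0.318 0.026 0.729" --pt "0.342 -0.318 0.026 0.729" --gripper 0.0918

```text
time: 0.72
tool_pos: [0.3828, -0.2792, 0.2098]
eef_rot: [0.99, -0.14, 0.0, 0.0]
wrist_force: [1.1, 0.2, 0.2]
grip_width: 0.999
finger_force: 0.0
```

```bash
python3 -c "
from h import *
go(b2w(-.215,-.005,.2),BY)"
```

```text
t 0.72 delta [ 0.0137 -0.1629  0.0098] spin -0.004 yaw -0.281 box [-0.2293 -0.1678  0.2098] F [1.1 0.2 0.2] q [ 0.48  0.21  0.04  1.95 -0.01  0.98 -1.32]
```

Request:
apply_moves --pt "0.012 -0.163 0.01 0" --pt "0.012 -0.163 0.01 0" --pt "0.012 -0.163 0.01 0" --pt "0.012 -0.163 0.07 0" --pt "0.012 -0.163 0.1 0"

```text
time: 1.35
tool_pos: [0.4374, -0.1264, 0.1078]
eef_rot: [0.991, -0.137, -0.001, -0.0]
wrist_force: [-0.3, -1.5, -0.5]
grip_width: 1.003
finger_force: 0.0
```

```bash
python3 -c "
from h import *
import cv2
go(b2w(-.215,-.005,.028),BY)
cv2.imwrite('pics/w1.png',robot.snapshot('wrist')[...,::-1])"
```

```text
t 1.35 delta [ 0.0037 -0.0009  0.0798] spin 0.001 yaw -0.276 box [-0.2185 -0.0059  0.1078] F [-0.3 -1.5 -0.5] q [ 0.23  0.32 -0.08  2.11  0.04  0.72 -1.72]
```

View pics/w1.png

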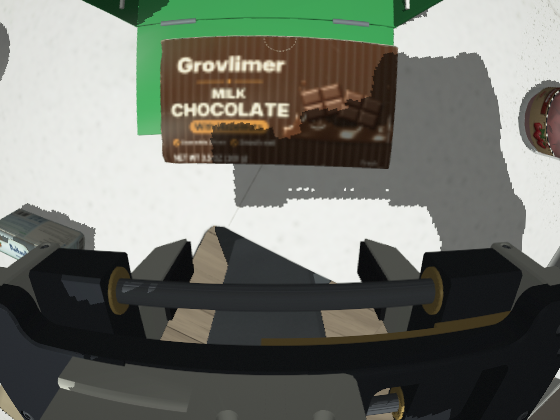

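Wrist view: the carton's top corners are about (163,40), (397,47), (389,167) and (165,162). The fingers are clear in front of it. I'm checking its side clearance.

```bash
cat >> h.py <<'E'
def wray(u,v,z):
    c=robot.calibration("wrist");K=np.array(c["intrinsics"]);H=np.array(c["hand_eye"]);s=robot.get_state()
    a=np.array([u-K[0,2],v-K[1,2]])/K[0,0];r=np.hypot(*a);d=np.r_[a/r*np.sin(r),np.cos(r)]
    R=Ro.from_quat(s["eef_rot"]).as_matrix();o=R@H[:3,3]+s["tool_pos"];d=R@H[:3,:3]@d;return o+d*(z-o[2])/d[2]
E
python3 -c "
from h import *
for u,v,z in [(163,40,.039),(397,47,.039),(389,167,.039),(165,162,.039),(137,134,.004),(135,25,.004),(393,22,.004)]: print(w2b(wray(u,v,z)).round(4))"
```

```text
[-0.0901  0.073   0.039 ]
[-0.0945 -0.0908  0.039 ]
[-0.1819 -0.088   0.039 ]
[-0.1783  0.0743  0.039 ]
[-0.1595  0.1108  0.004 ]
[-0.0657  0.1109  0.004 ]
[-0.0659 -0.1011  0.004 ]
```

Request:
apply_moves --pt "0.0 -0.004 0.05 0" --pt "0.0 -0.004 0.078 0" --pt "0.0 -0.004 0.078 0" --pt "0.02 -0.004 0.078 0" --pt "0.035 -0.004 0.078 0"

```text
time: 2.02
tool_pos: [0.4749, -0.1336, 0.0336]
eef_rot: [0.99, -0.138, 0.001, 0.0]
wrist_force: [-0.7, 0.2, 0.5]
grip_width: 1.0
finger_force: 0.7
```

Request:
apply_moves --pt "0.015 0 0 0" --pt "0.03 0 0 0" --pt "0.045 0 0 0" --pt "0.06 0 0 0" --pt "0.075 0 0 0"

```text
time: 2.65
tool_pos: [0.5464, -0.1539, 0.0319]
eef_rot: [0.99, -0.138, -0.0, 0.0]
wrist_force: [-1.3, -0.0, 0.9]
grip_width: 1.001
finger_force: 0.7
```

```bash
python3 -c "
from h import *
import cv2
go(b2w(-.044,-.002,.028),BY)
cv2.imwrite('pics/w2.png',robot.snapshot('wrist')[...,::-1])"
```

```text
t 2.65 delta [ 0.0622 -0.0006  0.0039] spin -0.0 yaw -0.277 box [-0.1062 -0.0025  0.0319] F [-1.3 -0.   0.9] q [ 0.22  0.58 -0.06  1.9   0.05  0.66 -1.72]
```

View pics/w2.png

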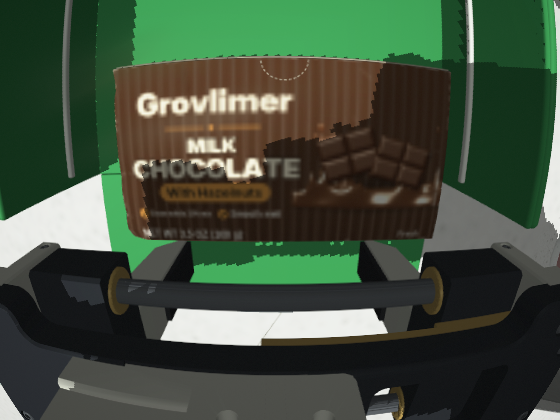

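The carton is entering straight and the fingers are at both sides of its front edge (175 and 375, 240). Pushing on.

Request:
apply_moves --pt "0.013 0 0 0" --pt "0.026 0 0 0" --pt "0.038 0 0 0" --pt "0.048 0 0 0" --pt "0.053 0 0 0"

```text
time: 3.32
tool_pos: [0.5971, -0.1683, 0.0319]
eef_rot: [0.99, -0.138, 0.0, 0.0]
wrist_force: [-1.0, 1.0, 1.2]
grip_width: 0.997
finger_force: 0.7
```

Request:
apply_moves --pt "0.003 0 0 0" --pt "0.006 0 0 0" --pt "0.008 0 0 0" --pt "0.01 0 0 0" --pt "0.01 0 0 0"

```text
time: 3.95
tool_pos: [0.6063, -0.1709, 0.032]
eef_rot: [0.99, -0.138, 0.0, 0.0]
wrist_force: [-0.6, 0.6, -0.2]
grip_width: 0.999
finger_force: 0.2
```

```bash
python3 -c "
from h import *
import cv2
go(b2w(-.044,-.002,.028),BY)
cv2.imwrite('pics/w3.png',robot.snapshot('wrist')[...,::-1])"
```

```text
t 3.95 delta [-0.0001 -0.0005  0.004 ] spin -0.0 yaw -0.277 box [-0.0439 -0.0025  0.032 ] F [-0.6  0.6 -0.2] q [ 0.23  0.65 -0.05  1.74  0.05  0.75 -1.7 ]
```

No contact with the wall yet. Creeping forward.

Request:
apply_moves --pt "0.002 0 0 0" --pt "0.004 0 0 0" --pt "0.005 0 0 0" --pt "0.006 0 0 0" --pt "0.006 0 0 0"

```text
time: 4.62
tool_pos: [0.607, -0.1709, 0.0314]
eef_rot: [0.99, -0.139, -0.005, -0.001]
wrist_force: [-15.7, 6.3, 13.3]
grip_width: 1.001
finger_force: 8.7
```

```bash
python3 -c "
from h import *
import cv2
go(b2w(-.044,-.002,.028),BY)
cv2.imwrite('pics/w3.png',robot.snapshot('wrist')[...,::-1])"
```

```text
t 4.62 delta [-0.0008 -0.0003  0.0034] spin -0.001 yaw -0.278 box [-0.0432 -0.0023  0.0314] F [-15.7   6.3  13.3] q [ 0.23  0.66 -0.05  1.73  0.05  0.76 -1.7 ]
```

View pics/w3.png

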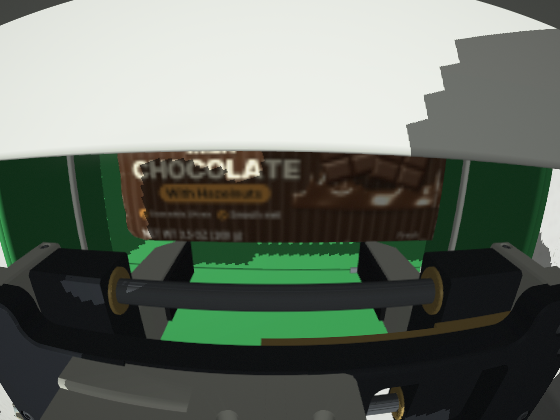

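The carton is against the back wall: force rose to about 16 N at the expected depth. The white area at the top is the divider, close to the camera. I'll back off, rise and shut the fingers, then check clearance behind the box.

Request:
apply_moves --pt "-0.03 0 0 0" --pt "-0.07 0 0 0" --pt "-0.1 0 -0.05 0" --pt "-0.1 0 -0.11 0" --pt "-0.08 0 -0.17 0" --gripper 0.0

```text
time: 5.3
tool_pos: [0.5337, -0.1503, 0.2035]
eef_rot: [0.99, -0.138, -0.0, 0.0]
wrist_force: [1.9, -0.5, -1.1]
grip_width: 0.504
finger_force: 0.0
```

Run:
```python
from h import *
from scipy.optimize import least_squares
for n,a,b in [("tongtip",(375,134),(402,246))]:
    r=least_squares(lambda X:np.r_[proj("top",X)-a,proj("side",X)-b],[.75,-.35,.05]);print(n,r.x.round(3),w2b(r.x).round(3),r.fun.round(1))
for p in [(303,80),(310,95),(330,108),(350,110)]:
    for z in(0,.1,.2):print(p,w2b(ray("top",*p,z)).round(3))
go(b2w(-.02,.02,.215),BY)
```

```text
tongtip [ 0.758 -0.391  0.038] [ 0.163 -0.173  0.038] [ 0.3 -0.4 -0.4  0.1]
(303, 80) [0.267 0.042 0.   ]
(303, 80) [0.218 0.034 0.1  ]
(303, 80) [0.17  0.025 0.2  ]
(310, 95) [0.232 0.013 0.   ]
(310, 95) [0.186 0.007 0.1  ]
(310, 95) [0.14 0.   0.2 ]
(330, 108) [ 0.212 -0.046  0.   ]
(330, 108) [ 0.168 -0.048  0.1  ]
(330, 108) [ 0.123 -0.05   0.2  ]
(350, 110) [ 0.222 -0.097  0.   ]
(350, 110) [ 0.177 -0.095  0.1  ]
(350, 110) [ 0.131 -0.093  0.2  ]
t 5.3 delta [ 0.0994 -0.0226 -0.0116] spin -0.0 yaw -0.277 box [-0.1194 -0.0026  0.2035] F [ 1.9 -0.5 -1.1] q [ 0.23  0.35 -0.07  1.77  0.03  1.02 -1.7 ]
```

Request:
apply_moves --pt "0.04 -0.038 -0.012 0" --pt "0.09 -0.038 -0.012 0" --pt "0.14 -0.038 -0.012 0" --pt "0.185 -0.038 -0.012 0" --pt "0.202 -0.038 -0.012 0"

```text
time: 5.92
tool_pos: [0.7413, -0.17, 0.2123]
eef_rot: [0.99, -0.138, 0.0, 0.0]
wrist_force: [-0.3, -0.6, -0.3]
grip_width: 0.007
finger_force: 0.0
```

Request:
apply_moves --pt "0 0 0.0 0" --pt "0 0 0.025 0" --pt "0 0 0.05 0" --pt "0 0 0.07 0" --pt "0 0 0.075 0"

```text
time: 6.55
tool_pos: [0.7383, -0.1691, 0.137]
eef_rot: [0.99, -0.138, -0.001, -0.0]
wrist_force: [0.2, -0.8, -0.0]
grip_width: 0.003
finger_force: 0.0
```

Run:
```python
from h import *
import cv2
go(b2w(.08,.035,.14),BY)
a=robot.snapshot("side")[...,::-1];b=robot.snapshot("wrist")[...,::-1]
cv2.imwrite("pics/c4.png",np.hstack([cv2.resize(a[100:310,200:480],(400,300)),cv2.resize(b,(400,300))]))
```

```text
t 6.55 delta [-0.0026  0.0004 -0.003 ] spin -0.0 yaw -0.277 box [0.0826 0.0354 0.137 ] F [ 0.2 -0.8 -0. ] q [ 0.18  0.73 -0.04  1.28  0.03  1.13 -1.72]
```

View pics/c4.png

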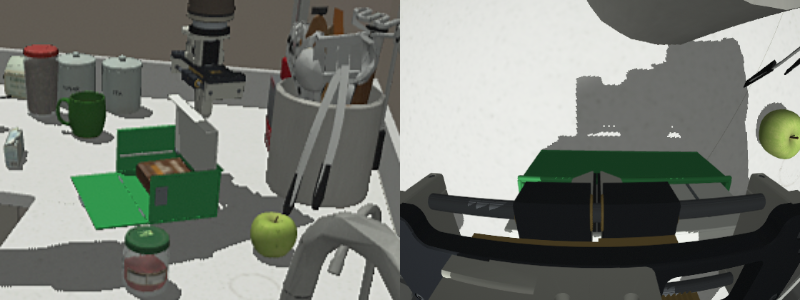

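The fingers are behind the upright divider and the carton is inside. Folding along the hinge arc.

Request:
apply_moves --pt "-0.014 0 0 0" --pt "-0.03 0 0.002 0" --pt "-0.045 0 0.005 0" --pt "-0.059 0 0.012 0" --pt "-0.072 0 0.021 0"

```text
time: 7.28
tool_pos: [0.6711, -0.1496, 0.1192]
eef_rot: [0.99, -0.138, 0.002, 0.0]
wrist_force: [-0.5, 0.0, 0.4]
grip_width: 0.006
finger_force: 0.5
```

Request:
apply_moves --pt "-0.011 0 0.011 0" --pt "-0.021 0 0.023 0" --pt "-0.026 0 0.034 0" --pt "-0.03 0 0.045 0" --pt "-0.032 0 0.056 0"

```text
time: 7.9
tool_pos: [0.6395, -0.1408, 0.0609]
eef_rot: [0.99, -0.138, 0.0, -0.0]
wrist_force: [0.5, 0.3, -0.4]
grip_width: 0.007
finger_force: 0.3
```

Run:
```python
from h import *
go(b2w(-.024,.035,.046),BY)
```

```text
t 7.9 delta [-0.0038  0.0005  0.0149] spin -0.0 yaw -0.277 box [-0.0202  0.0355  0.0609] F [ 0.5  0.3 -0.4] q [ 0.17  0.65 -0.06  1.66  0.05  0.84 -1.75]
```

Request:
apply_moves --pt "-0.004 0 0.005 0" --pt "-0.004 0 0.01 0" --pt "-0.004 0 0.013 0" --pt "-0.004 0 0.016 0" --pt "-0.004 0 0.018 0"

```text
time: 8.52
tool_pos: [0.6358, -0.1398, 0.0475]
eef_rot: [0.99, -0.138, 0.001, 0.0]
wrist_force: [-20.2, 3.8, 52.8]
grip_width: 0.002
finger_force: 26.4
```

Request:
apply_moves --pt "0 0 -0.03 0" --pt "0 0 -0.08 0" --pt "-0.04 -0.05 -0.13 0" --pt "-0.09 -0.11 -0.13 0" --pt "-0.13 -0.16 -0.13 0" --gripper 0.0918

```text
time: 9.15
tool_pos: [0.5671, 0.0214, 0.1733]
eef_rot: [0.99, -0.139, 0.001, -0.0]
wrist_force: [0.6, 1.0, 0.6]
grip_width: 0.497
finger_force: 0.0
```

Run:
```python
from h import *
import cv2
go([.467,.112,.15],.98)
a=robot.snapshot("side")[...,::-1];b=robot.snapshot("top")[...,::-1]
cv2.imwrite("pics/c5.png",np.hstack([cv2.resize(a[100:310,200:480],(400,300)),cv2.resize(b[118:268,155:355],(400,300))]))
```

```text
t 9.15 delta [-0.1211 -0.0596  0.023 ] spin -1.258 yaw -0.278 box [-0.1342  0.1718  0.1733] F [0.6 1.  0.6] q [-0.06  0.4  -0.1   1.78  0.05  0.97 -2.02]
```

View pics/c5.png

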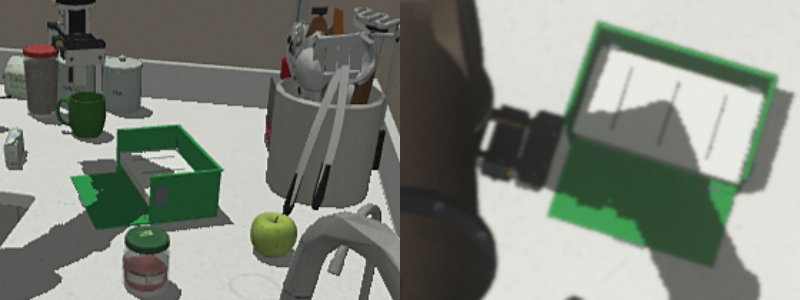

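The divider lies flat in both views. The top view shows the white plate filling the box behind the lip. Moving on to the small carton.

Request:
apply_moves --pt "-0.06 -0.03 0.0 -1.258" --pt "-0.121 -0.06 0.01 -1.258" --pt "-0.121 -0.06 0.02 -1.258" --pt "-0.121 -0.06 0.023 -1.258" --pt "-0.121 -0.06 0.023 -1.258"

```text
time: 9.88
tool_pos: [0.4671, 0.1108, 0.1489]
eef_rot: [0.945, 0.327, 0.0, 0.0]
wrist_force: [0.8, 0.1, 0.9]
grip_width: 0.996
finger_force: 0.0
```

Run:
```python
from h import *
go([.467,.112,.14],.98)
```

```text
t 9.88 delta [ 0.0006 -0.001   0.0089] spin -0.313 yaw 0.667 box [-0.2548  0.2304  0.1489] F [0.8 0.1 0.9] q [-0.07  0.32 -0.35  1.99  0.14  0.85 -1.39]
```

Request:
apply_moves --pt "0 0 0 -0.313" --pt "0 0 0 -0.313" --pt "0 0 0 -0.313"

```text
time: 10.25
tool_pos: [0.4674, 0.1105, 0.149]
eef_rot: [0.884, 0.467, 0.0, -0.0]
wrist_force: [0.4, 0.8, -0.1]
grip_width: 1.002
finger_force: 0.0
```

Run:
```python
from h import *
import cv2
go([.467,.112,.012],.98)
cv2.imwrite("pics/w6.png",robot.snapshot("wrist")[...,::-1])
```

```text
t 10.25 delta [ 0.001  -0.0012  0.137 ] spin -0.008 yaw 0.972 box [-0.2544  0.2302  0.149 ] F [ 0.4  0.8 -0.1] q [-0.01  0.33 -0.41  1.99  0.17  0.86 -1.11]
```

View pics/w6.png

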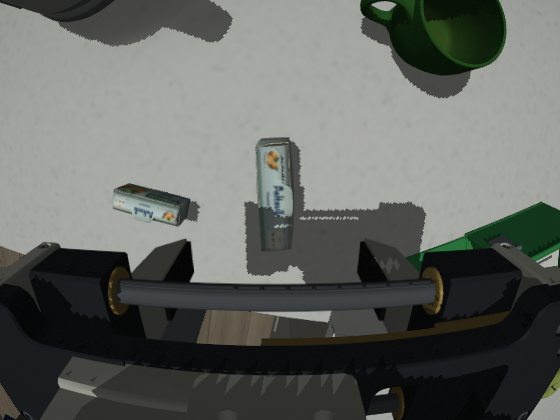

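The target carton spans (273,140) to (277,250), centred between the fingers and aligned. The decoy is at (150,203).

Run:
```python
from h import *
s=robot.get_state();R=Ro.from_quat(s["eef_rot"]).as_matrix()
for p in [(273,140),(277,250),(259,195),(293,195)]: print((R.T@(wray(*p,.05)-s["tool_pos"])).round(4))
```

```text
[ 0.0541 -0.0018  0.099 ]
[-0.0404  0.0015  0.099 ]
[ 0.0091 -0.0133  0.099 ]
[0.0091 0.0145 0.099 ]
```

Request:
apply_moves --pt "0.006 0 0.05 -0.03" --pt "0.006 0 0.09 -0.03" --pt "0.006 0 0.12 -0.03" --pt "0.006 0 0.134 -0.03" --pt "0.006 0 0.136 -0.03"

```text
time: 10.92
tool_pos: [0.4703, 0.1157, 0.0126]
eef_rot: [0.877, 0.48, -0.0, 0.0]
wrist_force: [0.1, 0.2, -0.5]
grip_width: 1.002
finger_force: 0.0
```

Request:
apply_moves --pt "0 0 0 0" --pt "0 0 0 0" --pt "0 0 0 0" --pt "0 0 0 0" --pt "0 0 0 0" --gripper 0.015 --squeeze 8

```text
time: 11.55
tool_pos: [0.4705, 0.1157, 0.0131]
eef_rot: [0.877, 0.481, 0.0, 0.0]
wrist_force: [0.2, 0.3, -0.8]
grip_width: 0.502
finger_force: 0.0
```

Request:
apply_moves --pt "0 0 0 0" --pt "0 0 0 0" --pt "0 0 0 0" --pt "0 0 0 0"

```text
time: 12.05
tool_pos: [0.4704, 0.1157, 0.0129]
eef_rot: [0.877, 0.481, -0.0, 0.0]
wrist_force: [-0.4, -0.2, 0.5]
grip_width: 0.355
finger_force: 8.0
```

Request:
apply_moves --pt "0 0 -0.03 0" --pt "0 0 -0.06 0" --pt "0 0 -0.1 0" --pt "0 0 -0.13 0" --pt "0 0 -0.14 0"

```text
time: 12.68
tool_pos: [0.4712, 0.1159, 0.1545]
eef_rot: [0.877, 0.481, 0.001, 0.0]
wrist_force: [0.0, -0.1, -1.1]
grip_width: 0.352
finger_force: 8.0
```

Run:
```python
from h import *
go(b2w(0.0,0,.153),BY+np.pi/2)
```

```text
t 12.68 delta [-0.1542  0.3095  0.0018] spin -0.291 yaw 1.003 box [-0.2522  0.2365  0.1545] F [ 0.  -0.1 -1.1] q [-0.01  0.33 -0.43  1.97  0.18  0.88 -1.1 ]
```

Request:
apply_moves --pt "-0.02 0.04 0 -0.06" --pt "-0.045 0.09 0 -0.13" --pt "-0.07 0.14 0 -0.2" --pt "-0.092 0.185 0 -0.26" --pt "-0.115 0.23 0 -0.291"

```text
time: 13.3
tool_pos: [0.6027, -0.1064, 0.1516]
eef_rot: [0.797, 0.603, -0.001, -0.001]
wrist_force: [1.1, -0.3, -0.2]
grip_width: 0.354
finger_force: 8.0
```

Request:
apply_moves --pt "0 0 0 0" --pt "0 0 0 0"

```text
time: 13.55
tool_pos: [0.6018, -0.1043, 0.1517]
eef_rot: [0.798, 0.603, -0.001, -0.001]
wrist_force: [0.6, 0.5, -0.2]
grip_width: 0.355
finger_force: 8.0
```

Run:
```python
from h import *
go(b2w(0.0,0,.153),BY+np.pi/2)
```

```text
t 13.55 delta [-0.0604  0.0665 -0.0015] spin 0.0 yaw 1.294 box [-0.0665  0.0603  0.1517] F [ 0.6  0.5 -0.2] q [ 0.36  0.52 -0.4   1.67  0.23  1.   -0.4 ]
```

Request:
apply_moves --pt "-0.03 0.033 0 0" --pt "-0.06 0.066 0 0" --pt "-0.06 0.066 0 0" --pt "-0.06 0.066 0.03 0" --pt "-0.06 0.066 0.06 0"

```text
time: 14.18
tool_pos: [0.6494, -0.178, 0.0924]
eef_rot: [0.797, 0.604, 0.0, -0.0]
wrist_force: [-0.1, 0.1, -0.3]
grip_width: 0.353
finger_force: 8.0
```

Run:
```python
from h import *
import cv2
go(b2w(0.0,0,.062),BY+np.pi/2)
```

```text
t 14.18 delta [-0.0025  0.0005  0.0304] spin 0.003 yaw 1.297 box [-0.0005  0.0024  0.0924] F [-0.1  0.1 -0.3] q [ 0.41  0.67 -0.36  1.56  0.27  0.96 -0.3 ]
```

Request:
apply_moves --pt "0 0 0.015 0" --pt "0 0 0.024 0" --pt "0 0 0.027 0" --pt "0 0 0.029 0" --pt "0 0 0.031 0"

```text
time: 14.8
tool_pos: [0.6501, -0.1808, 0.0626]
eef_rot: [0.798, 0.603, 0.0, 0.0]
wrist_force: [0.6, 0.1, -0.6]
grip_width: 0.351
finger_force: 8.0
```

Run:
```python
from h import *
go(b2w(0.0,0,.062),BY+np.pi/2)
```

```text
t 14.8 delta [ 0.0001 -0.001   0.0006] spin 0.0 yaw 1.294 box [ 0.001  -0.0001  0.0626] F [ 0.6  0.1 -0.6] q [ 0.41  0.7  -0.35  1.58  0.28  0.91 -0.31]
```

Request:
apply_moves --pt "0 0 0.001 0" --pt "0 0 0.002 0" --pt "0 0 0.003 0" --pt "0 0 0.003 0"

```text
time: 15.3
tool_pos: [0.6499, -0.1807, 0.0602]
eef_rot: [0.798, 0.603, 0.0, 0.0]
wrist_force: [-3.6, -0.2, 8.9]
grip_width: 0.353
finger_force: 8.0
```

Request:
apply_moves --pt "0 0 0 0" --pt "0 0 0 0" --pt "0 0 0 0" --pt "0 0 0 0" --pt "0 0 0 0" --gripper 0.052

```text
time: 15.92
tool_pos: [0.6496, -0.1807, 0.0588]
eef_rot: [0.798, 0.603, -0.0, -0.0]
wrist_force: [0.1, -0.1, 0.0]
grip_width: 0.563
finger_force: 0.0
```

Request:
apply_moves --pt "0 0 -0.01 0" --pt "0 0 -0.03 0" --pt "0 0 -0.06 0" --pt "0 0 -0.1 0" --pt "0 0 -0.14 0"

```text
time: 16.55
tool_pos: [0.6498, -0.1806, 0.202]
eef_rot: [0.798, 0.603, 0.001, 0.001]
wrist_force: [0.3, 0.7, 0.4]
grip_width: 0.569
finger_force: 0.0
```

Request:
apply_moves --pt "0 -0.05 -0.03 0" --pt "0 -0.11 -0.03 0" --pt "0 -0.17 -0.03 0" --pt "0 -0.23 -0.03 0" --pt "0 -0.23 -0.03 0"

```text
time: 17.18
tool_pos: [0.4242, -0.1169, 0.23]
eef_rot: [0.798, 0.603, -0.001, 0.0]
wrist_force: [2.4, -0.6, 0.5]
grip_width: 0.571
finger_force: 0.0
```

Run:
```python
from h import *
import cv2
go(b2w(0.0,0,.062),BY+np.pi/2)
a=robot.snapshot("side")[...,::-1];b=robot.snapshot("top")[...,::-1]
cv2.imwrite("pics/c7.png",np.hstack([cv2.resize(a[100:310,200:480],(400,300)),cv2.resize(b[118:268,215:415],(400,300))]))
```

```text
t 17.18 delta [0.0005 0.2339 0.1679] spin 0.001 yaw 1.295 box [-0.2338 -0.0003  0.23  ] F [ 2.4 -0.6  0.5] q [ 0.56  0.17 -0.47  1.96  0.09  1.03 -0.23]
```

View pics/c7.png

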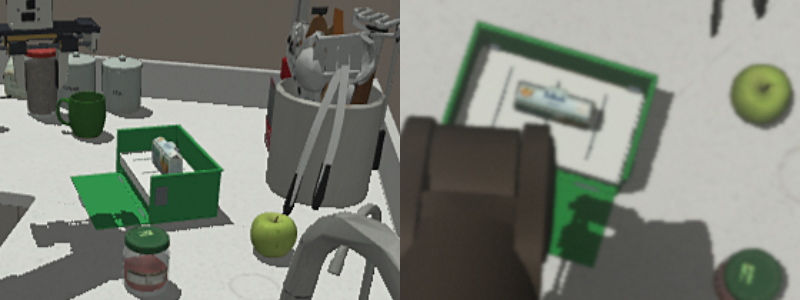

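Side and top views show the small carton standing on the flat divider inside the box, at (165,155) and (555,105). The bystanders haven't been touched. Handing in.

```bash
python3 -c "
from bench import robot
print(robot.hand_in())"
```

```text
the job is handed in; nothing more can be done
None
```

I handed the job in at about 17 s: the flat carton is against the back wall, the divider is folded flat over it, and the small carton stands upright on top inside the box. The jar, mug and apple were not touched.

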